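# Hang a roller trolley on the sloped rail and press it home on the buffer

### The arm

A 6-joint arm with a two-finger parallel gripper is mounted at the origin on a cart in front of the work surface, level with it; the furniture and walls round the work are solid. World frame = base frame: x ahead of the robot, y to its left, z up, the work surface at z = 0. Lengths are in m, angles in rad, forces in N, time in s.
With the tool pointing down it reaches from about 0.35 to 0.975 m from the base axis. Payload 4.9 kg.
Tool frame: the origin (TCP) lies at the very end of the fingers, on their centre line; the grasp point (between the pads) lies 19 mm behind it (ctrl.grasp_offset is the distance from the TCP to the grasp point, in m); z points along the fingers, y is the line along which they close (so a half turn about z gives the same grasp; the last joint's range is limited). The gripper opens to 85 mm and grips with 20 to 120 N. Pads are 22 mm wide; open, the fingers measure 114 mm over their backs; the gripper's body (76 mm by 85 mm) begins 54 mm behind the grasp point. The pads swing forward as they close: fully open they stand 13 mm farther back than shut.
Start: joints at [1.184, 0.053, 1.613, -0, 1.476, -0.119], TCP at [0.165, 0.603, 0.231] pointing down, gripper open.
Joint ranges: [-3.01, 3.01], [-1.01, 2.22], [0.06, 2.58], [-1.02, 4.17], [0.09, 2.62], [-3.14, 3.14]. Speed limits (rad/s): [2.57, 2.57, 3.14, 3.14, 3.14, 3.14].

### API

Orientations are given as a rotation vector (axis times angle).
In Python, from station import ctrl, optics gives the robot as it stands.
- The arm moves only by the shell command python3 -m handwheel 'ROWS' [OPENING] [FORCE]. ROWS is JSON, a list of rows, each an object of numbers: "tx", "ty", "tz": the shift along the tool's x, y, z in mm; "roll": the turn about the tool's z in rad. A call has 1 to 12 rows; each row shifts and turns the commanded pose from where the row before left it, along the tool's axes as they then stand; what a row does not reach is not made up. A row lasts 1/12 s, in which the tool goes at most 41.7 mm and 7.16 degrees, less where a joint would pass 70% of its speed; a pose out of reach is approached as far as the arm can. A call with a gripper value outside its range is refused whole. OPENING is the finger opening in mm, from 0 to 85.4, set as the call begins (- or left out, the last holds). The fingers move at their own pace and stop on an object; FORCE is the grip in N (left out, the last holds). Time passes only in rows, so rows that do not move let the fingers close. It gives the time, the measured TCP pose, the force, the opening and the grip force at its end, in the units of the state.
- ctrl.get_obs(): the state, without advancing time (a new reading comes with each control period).
- optics.get_image(name): name is "scene" or "top"; returns (picture, depth): 400x640x3 uint8, red, green, blue; 400x640 float32, m along the optical axis (not along the pixel's ray), 0 where there is no reading.
- optics.camera_params(name): a dict with "mtx" (3x3 intrinsics, pixels), "k1" (the pictures are not rectified: a ray, as slopes to the right and down, at radius r is drawn at 1 + k1 r^2 times it, then the intrinsics apply), "extrinsics" (4x4, takes a point from camera to world coordinates). Camera axes: x right, y down, z forward; pixel columns grow to the right and rows downward; lengths in m; the calibration is good to about 2 mm. A picture is of the moment at which its call begins. camera_params takes no time and is no camera call.
- ctrl.finish_job(): hands the job in; it is judged then, once.
The state is a dict: "t": time; "q": joint angles; "dq": joint speeds; "effort": joint torques, N m; "tool_pos": TCP position; "tool_rot": TCP orientation; "contact_force": force on the tool from outside, world axes, zero at the start; "wrist_torque": the same for the moment, N m; "opening": finger opening in m; "grip_force": force on a finger pad.
Only numpy, scipy, OpenCV 4.12 (cv2) and the standard library are available. Lean on these libraries where they do the work, as an engineer would, in place of code of your own. Each camera call takes 0.05 s, during which the arm holds its last target. There are 200 camera calls.

### The job

Take the roller trolley from the bench, hook it over the high end of the sloped rail so both rollers sit on the bar, and let go so that it runs down by itself until the stiff brake shoe catches it. Then push it on down the rail, shoe and all, until you feel it bear firmly on the two buffer tips, keep that firm pressure for a moment without ever straining the rail, and back off gently so that the trolley is left resting on the buffer. Leave the glue bottle, the screw jar and the tape measure where they are.

Things in the scene. Friction and masses are not known exactly. Their poses are not given: they have to be found in the camera images.
- trolley: Loose roller trolley standing on the bench: an inverted U of aluminium with dark steel foot bars, about 0.31 kg, 80 long (x) x 44 wide (y; 70 over two small low side pegs) x 123 high, same after a half turn. Origin: centre of its underside, z up. A flat bumper plate closes each end: outer faces at x = -40 and +40, 44 wide, z = 60 to 82 mm.
- trolley_tab (a point): Grip point in the grey upright tab on top of the trolley, 105 mm above its origin. The tab is 12 mm thick in the trolley's y, 44 mm long in x and reaches from z = 82 to 123 mm.
- trolley_seat (a point): Point in the trolley's slot, 50 mm above its origin, where the bar's axis passes (along trolley x) when both rollers sit on the bar. The slot is 24 mm wide, open below; in it are two grooved black rollers, 40 mm apart, that centre on the bar. They turn freely but damped: let go, the trolley runs down the bar at about 0.05 m/s, a few seconds.
- rail_stand: Stand fixed to the bench: two square posts 450 mm apart on 62 mm square feet, carrying bar, brake shoe and buffer. Origin on the bench midway between the posts, z up, x level towards the low end. The trolley must never press on stand, bar, shoe and buffer together with more than 40 N.
- rail_bar: Round steel bar, 10 mm diameter, 470 mm long, falling 6 degrees (0.105 rad). Origin on its axis at mid length, 112 mm above the bench; x along the bar downhill, y level, z square to it. Post heads (26 mm) at x = -225 and +225 mm, rising at most 12 mm over the axis. The trolley must roll untouched while its centre passes x = -50 to 0 mm.
- rail_load (a point): Point on the bar's axis at x = -130 mm, near the high end, where the trolley's centre is hung (40 mm up or down the bar is allowed).
- brake_shoe: Black shoe gripping the bar, 24 long, 18 wide, top 30 mm above the bar's axis. Origin: on the axis, at its uphill face, which starts at bar x = 65 to 85 mm; axes as the bar's. It catches the rolling trolley by the downhill bumper plate, drags with about 4 N when pushed and stays where it is left.
- buffer_yoke: Grey yoke, 34 mm above the bar at its low end (origin on its axis at bar x = 205 mm, bar's axes). Two rods at y = -16.5 and +16.5, 21 mm above the axis, point uphill with rubber tips of 11 mm; the shoe passes between. Rods are hand-set, not measured: tip faces 55 to 85 mm uphill of the origin; find them by feel. Tips yield 1 mm per 3 N, at most 9 mm, and spring back.
- buffer_line (a point): Point on the bar's axis at bar x = 135 mm, midway in the range of the tip faces. A firm press home is at least 5 N on the tips (under 2 mm) for 0.3 s, never over 20 N; as the shoe drags 4 N too, push on the uphill bumper plate until about 12 to 15 N is felt on the move. Then back off slowly: the tips push the trolley back a few mm and it rests on them.
- glue_bottle: Bystander: white glue bottle, 145 mm tall, origin under its centre. Leave it.
- screw_jar: Bystander: clear jar with lid, 60 mm wide, 74 mm tall, origin under its centre. Leave it.
- tape_measure: Bystander: tape measure, 31x67x60 mm, origin under its centre. Leave it.

How it is judged:
On the way, in this order (a step that is already met when the one before it is completed fails the run):
1. the trolley sits on the bar at the high end, centre between x = -170 and -90 mm of the bar (y of trolley in the frame of rail_bar between -0.008 and 0.008 m and z of trolley in the frame of rail_bar between -0.058 and -0.044 m and angle between the x axis of trolley and the x axis of rail_bar, either way round below 0.12 rad and angle between trolley's own z axis and vertical below 0.3 rad and x of trolley in the frame of rail_bar between -0.17 and -0.09 m and contact force between trolley and rail_stand above 0.3 N), for 0.05 s.
2. let go, it has run down to the brake shoe and stands there, untouched (y of trolley in the frame of rail_bar between -0.008 and 0.008 m and z of trolley in the frame of rail_bar between -0.058 and -0.044 m and angle between the x axis of trolley and the x axis of rail_bar, either way round below 0.12 rad and angle between trolley's own z axis and vertical below 0.3 rad and x of trolley in the frame of rail_bar above 0.015 m and contact force between the fingers and trolley below 0.05 N and linear speed of trolley below 0.02 m/s), for 0.2 s.
3. it is pressed on the buffer tips with 5 N or more for 0.3 s (y of trolley in the frame of rail_bar between -0.008 and 0.008 m and z of trolley in the frame of rail_bar between -0.058 and -0.044 m and angle between the x axis of trolley and the x axis of rail_bar, either way round below 0.12 rad and angle between trolley's own z axis and vertical below 0.3 rad and x of trolley in the frame of rail_bar above 0.07 m and contact force between trolley and buffer_yoke above 5 N), for 0.3 s.
At the end, for the whole second after the job is handed in: The trolley hangs on the bar by its rollers (within 8 mm sideways and 8 mm in height of its seat, within 0.12 rad of the bar's line), is let go and at rest (under 10 mm/s), and leans by its own weight on the buffer tips (y of trolley in the frame of rail_bar between -0.008 and 0.008 m and z of trolley in the frame of rail_bar between -0.058 and -0.044 m and angle between the x axis of trolley and the x axis of rail_bar, either way round below 0.12 rad and angle between trolley's own z axis and vertical below 0.3 rad and x of trolley in the frame of rail_bar above 0.07 m and contact force between trolley and buffer_yoke above 0.02 N and linear speed of trolley below 0.01 m/s and contact force between the fingers and trolley below 0.05 N); the robot touches nothing.
It fails at once if the trolley presses on the rail stand (all contacts added up) with more than 40 N (contact force between trolley and rail_stand above 40 N).
It fails at once if the trolley presses on the buffer tips with more than 20 N (contact force between trolley and buffer_yoke above 20 N).
It fails at once if the trolley is handled on the bar between x = -50 and 0 mm instead of rolling by itself (contact force between the fingers and trolley above 0.2 N and x of trolley in the frame of rail_bar between -0.05 and 0 m and y of trolley in the frame of rail_bar between -0.02 and 0.02 m and z of trolley in the frame of rail_bar between -0.06 and -0.03 m).
It fails at once if the glue bottle, the screw jar or the tape measure is moved by more than 20 mm (distance of any of glue_bottle, screw_jar, tape_measure from where it was at the start of the episode above 0.02 m).
It also fails if it takes over 61 s, if anything falls off the work surface, if the arm or the gripper's body presses on something with over 40 N, if the wrist force passes 120 N, or if a joint passes its speed limit or range.

## Working session

There is one attempt and no reset: what is moved stays moved. The work goes in short steps, Python scripts to look and compute and a shell command to move; the robot and the scene stay as the last step left them, time stands still between calls to the robot, and variables do not carry over. Pictures are saved under pics/ and viewed, at most 10 in all, crops included, and the job is handed in when it is done.

```bash
mkdir -p pics; cat > h.py <<'E'
import numpy as np, cv2
from station import ctrl, optics
def cloud(name):
    im,d=optics.get_image(name); p=optics.camera_params(name); K=np.array(p["mtx"]);k1=p["k1"];T=np.array(p["extrinsics"])
    v,u=np.mgrid[0:400,0:640]
    pts=cv2.undistortPoints(np.stack([u,v],-1).reshape(-1,1,2).astype(np.float64),K,np.array([k1,0,0,0,0.])).reshape(400,640,2)
    c=np.dstack([pts*d[...,None],d])
    w=c@T[:3,:3].T+T[:3,3]; w[d==0]=np.nan
    return im,w
E
python3 - <<'E'
from h import *
for n in("top","scene"):
    im,w=cloud(n); np.save(n+".npy",w); np.save(n+"_im.npy",im)
    cv2.imwrite(f"pics/{n}0.png",im[...,::-1])
o=ctrl.get_obs();print(o)
E
```

```text
{'t': 0.1, 'q': array([ 1.18398575e+00,  5.33245356e-02,  1.61416021e+00, -1.38688836e-05,
        1.47602446e+00, -1.19000839e-01]), 'dq': array([ 0.0004909 ,  0.00085055, -0.00202061, -0.0017272 ,  0.00111116,
        0.00011169]), 'effort': array([-1.17587965e-04, -3.94901884e+01, -3.71364033e+01, -1.57962518e-04,
        3.97223019e-03, -4.06215435e-06]), 'tool_pos': array([0.1651738 , 0.60218553, 0.23016298]), 'tool_rot': array([-4.19354046e-01, -3.11300644e+00,  2.91973803e-03]), 'contact_force': array([0.56848109, 0.07162921, 0.24204765]), 'wrist_torque': array([-0.01937608, -0.00087419,  0.08203827]), 'grip_force': 0.0, 'opening': 0.08528539269027625}
```

View pics/top0.png

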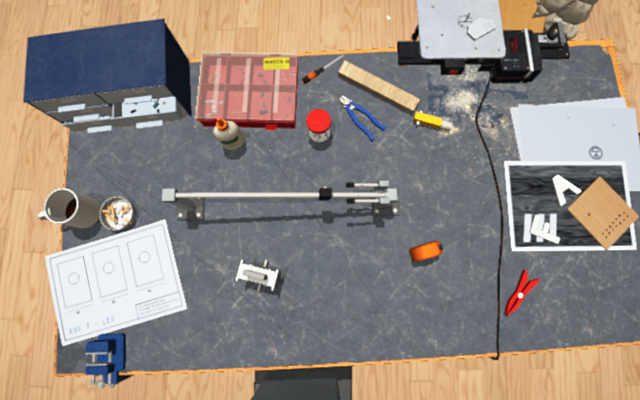

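View pics/scene0.png

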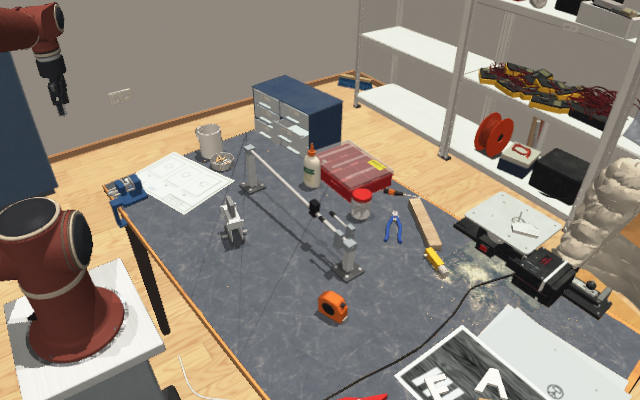

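The top view has the trolley at about px (258,275) and the rail running from its high end (168,195) to the yoke (390,193), with the shoe at (325,194). The bottle is at (228,133), the jar at (318,122) and the tape at (426,252). In the scene view the high end is at (250,150), on the far side of the robot.

```bash
python3 - <<'E'
from h import *
w=np.load("top.npy"); ws=np.load("scene.npy"); 
np.set_printoptions(precision=4,suppress=True)
for W,n,box in((w,'top',(225,245,295,305)),(ws,'scene',(215,190,250,250))):
    a,b,c,d=box; P=W[b:d,a:c].reshape(-1,3); P=P[np.isfinite(P).all(1)]
    tab=P[P[:,2]>0.09]; 
    print(n,'n',len(tab),tab.min(0),tab.max(0)); 
    r=cv2.minAreaRect((tab[:,:2]*1000).astype(np.float32)); print(r)
    q=P[(P[:,2]>0.07)&(P[:,2]<.09)]; 
    if len(q)>3: print('mid',cv2.minAreaRect((q[:,:2]*1000).astype(np.float32)))
# bar
P=w[188:202,185:318].reshape(-1,3);P=P[(P[:,2]>.06)]
m=P.mean(0);U,S,V=np.linalg.svd(P-m,full_matrices=False);print('bar',len(P),m,V[0],S/np.sqrt(len(P)), np.degrees(np.arctan2(V[0,1],V[0,0])))
for nm,(a,b,c,d) in dict(hipost=(160,186,178,202),lopost=(376,182,400,204),rods=(344,180,376,204),shoe=(317,186,333,202),bottle=(212,115,245,152),jar=(303,106,333,146),tape=(408,238,444,266)).items():
    Q=w[b:d,a:c].reshape(-1,3);Q=Q[Q[:,2]>(.03 if nm in('bottle','jar','tape') else .06)];print(nm,len(Q),Q.min(0),Q.max(0),np.median(Q,0))
print(w[195,100:101],w[300,320],w[230,300])
E
```

```text
top n 159 [0.4253 0.0391 0.0912] [0.4444 0.083  0.1253]
((434.5959777832031, 61.13908004760742), (44.191471099853516, 11.93427848815918), 77.44866943359375)
mid ((433.7481689453125, 61.52961730957031), (81.07666015625, 42.83759689331055), 76.87898254394531)
scene n 125 [0.4253 0.0349 0.0906] [0.4449 0.0841 0.1249]
((435.4644470214844, 59.247032165527344), (49.27494812011719, 12.35464859008789), 77.61837005615234)
mid ((434.8092956542969, 58.487789154052734), (87.51087951660156, 44.19158172607422), 76.52503967285156)
bar 673 [0.592  0.0753 0.12  ] [-0.0382  0.9957  0.0842] [0.0785 0.0074 0.0028] 92.19802067286705
hipost 206 [0.5724 0.22   0.1234] [0.598  0.2507 0.1452] [0.5848 0.2339 0.141 ]
lopost 395 [ 0.58   -0.2259  0.0607] [ 0.6254 -0.1795  0.1265] [ 0.6048 -0.1983  0.0961]
rods 381 [ 0.5793 -0.1815  0.0734] [ 0.6225 -0.115   0.1258] [ 0.6012 -0.1463  0.114 ]
shoe 178 [ 0.5893 -0.0904  0.088 ] [ 0.6127 -0.0594  0.135 ] [ 0.5956 -0.076   0.1295]
bottle 816 [0.7225 0.1116 0.03  ] [0.7899 0.1895 0.1474] [0.7413 0.1407 0.074 ]
jar 629 [ 0.7432 -0.0861  0.0303] [ 0.8011 -0.029   0.0773] [ 0.7659 -0.0586  0.0717]
tape 415 [ 0.4718 -0.3324  0.0319] [ 0.5161 -0.2645  0.0625] [ 0.4926 -0.294   0.0552]
[[0.6087 0.459  0.0009]] [ 0.3817 -0.0687  0.0006] [ 0.5367 -0.0195 -0.0018]
```

```bash
cat >> h.py <<'E'
from scipy.spatial.transform import Rotation as Ro
def plan(x,y,z,az):
    o=ctrl.get_obs(); R=Ro.from_rotvec(o['tool_rot']).as_matrix()
    d=R.T@(np.array([x,y,z])-o['tool_pos'])*1000; a=np.arctan2(R[1,1],R[0,1])
    print('t',round(o['t'],2),'pos',o['tool_pos'].round(4),'zax',R[:,2].round(3),'az',round(np.degrees(a),2),'F',o['contact_force'].round(2),'T',d.round(1),'roll',round((a-np.radians(az)+np.pi)%(2*np.pi)-np.pi,4),'dist',np.linalg.norm(d).round(1),'grip',o['grip_force'],round(o['opening'],4))
E
python3 - <<'E'
from h import *
w=np.load("top.npy")
rows=[]
for u in range(188,312):
    col=w[185:205,u]; 
    if np.isnan(col).all(): continue
    c=col[col[:,2]>np.nanmax(col[:,2])-.004]; rows.append(c.mean(0))
P=np.array(rows); P=P[P[:,2]>.09]
for i in range(8):
    px=np.polyfit(P[:,1],P[:,0],1);pz=np.polyfit(P[:,1],P[:,2],1)
    r=np.hypot(np.polyval(px,P[:,1])-P[:,0],np.polyval(pz,P[:,1])-P[:,2]); P=P[r<max(2*np.median(r),.0015)]
print(len(P),r.std(),px,pz,'az',np.degrees(np.arctan(px[0])),'slope',np.degrees(np.arctan(pz[0])))
print('x at y=.2,.1,0,-.2',np.polyval(px,[.2,.1,0,-.2]),'z',np.polyval(pz,[.2,.1,0,-.2]),'y where axis z=.112 (top .117)',(.117-pz[1])/pz[0])
plan(.435,.060,.23,-12.6)
E
python3 -m handwheel '[{"tx":-25,"ty":-28},{"tx":-25,"ty":-28},{"tx":-25,"ty":-28},{"tx":-25,"ty":-28},{"tx":-25,"ty":-28},{"tx":-25,"ty":-28},{"tx":-25,"ty":-28},{"tx":-25,"ty":-28},{"tx":-25,"ty":-28},{"tx":-25,"ty":-28},{"tx":-25,"ty":-28},{"tx":-25,"ty":-28}]' 60 40
```

```text
100 0.0003118368302441662 [-0.03967026  0.59528973] [0.10225979 0.11340547] az -2.271747013245498 slope 5.838758821085503
x at y=.2,.1,0,-.2 [0.58735568 0.5913227  0.59528973 0.60322378] z [0.13385743 0.12363145 0.11340547 0.09295352] y where axis z=.112 (top .117) 0.035150913122137674
t 0.1 pos [0.1652 0.6022 0.2302] zax [-0.001 -0.002 -1.   ] az 74.66 F [0.57 0.07 0.24] T [-403.7 -451.5    0.9] roll 1.5229 dist 605.6 grip 0.0 0.0853$[0]: bad value
```

```bash
python3 -m handwheel '[{"roll":0.12},{"roll":0.12},{"roll":0.12},{"roll":0.12},{"roll":0.12},{"roll":0.12},{"roll":0.12},{"roll":0.12},{"roll":0.12},{"roll":0.12},{"roll":0.12},{"roll":0.12}]'
python3 -c "
from h import *
plan(.435,.060,.23,-12.6)"
```

```text
t 0.1 pos [0.1652 0.6022 0.2302] zax [-0.001 -0.002 -1.   ] az 74.66 F [0.57 0.07 0.24] T [-403.7 -451.5    0.9] roll 1.5229 dist 605.6 grip 0.0 0.0853$[0]: bad value
```

```bash
python3 -m handwheel '[{"tx":-25,"ty":-28,"tz":0,"roll":0},{"tx":-25,"ty":-28,"tz":0,"roll":0},{"tx":-25,"ty":-28,"tz":0,"roll":0},{"tx":-25,"ty":-28,"tz":0,"roll":0},{"tx":-25,"ty":-28,"tz":0,"roll":0},{"tx":-25,"ty":-28,"tz":0,"roll":0},{"tx":-25,"ty":-28,"tz":0,"roll":0},{"tx":-25,"ty":-28,"tz":0,"roll":0},{"tx":-25,"ty":-28,"tz":0,"roll":0},{"tx":-25,"ty":-28,"tz":0,"roll":0}]' 60 40
python3 -c "
from h import *
plan(.435,.060,.23,-12.6)"
```

```text
t: 0.93
tool_pos: [0.3325, 0.2648, 0.2309]
tool_rot: [-0.419, -3.114, 0.0]
contact_force: [1.2, 1.1, 0.2]
opening: 0.0602
grip_force: 0.0
t 0.93 pos [0.3325 0.2648 0.2309] zax [-0. -0. -1.] az 74.69 F [1.22 1.11 0.24] T [-153.  -170.5    0.9] roll 1.5235 dist 229.0 grip 0.0 0.0602
```

```bash
python3 -m handwheel '[{"tx":-25.5,"ty":-28.4,"tz":0,"roll":0},{"tx":-25.5,"ty":-28.4,"tz":0,"roll":0},{"tx":-25.5,"ty":-28.4,"tz":0,"roll":0},{"tx":-25.5,"ty":-28.4,"tz":0,"roll":0},{"tx":-25.5,"ty":-28.4,"tz":0,"roll":0},{"tx":-25.5,"ty":-28.4,"tz":0,"roll":0},{"tx":0,"ty":0,"tz":0,"roll":0.12},{"tx":0,"ty":0,"tz":0,"roll":0.12},{"tx":0,"ty":0,"tz":0,"roll":0.12},{"tx":0,"ty":0,"tz":0,"roll":0.12},{"tx":0,"ty":0,"tz":0,"roll":0.12},{"tx":0,"ty":0,"tz":0,"roll":0.12}]'
python3 -m handwheel '[{"tx":0,"ty":0,"tz":0,"roll":0.12},{"tx":0,"ty":0,"tz":0,"roll":0.12},{"tx":0,"ty":0,"tz":0,"roll":0.12},{"tx":0,"ty":0,"tz":0,"roll":0.12},{"tx":0,"ty":0,"tz":0,"roll":0.12},{"tx":0,"ty":0,"tz":0,"roll":0.12},{"tx":0,"ty":0,"tz":0,"roll":0.084},{"tx":0,"ty":0,"tz":0,"roll":0}]'
python3 -c "
from h import *
plan(.435,.060,.088,-12.6)"
```

```text
t: 1.93
tool_pos: [0.4345, 0.0616, 0.2307]
tool_rot: [-1.497, -2.761, 0.001]
contact_force: [-0.2, 0.3, -0.4]
opening: 0.0599
grip_force: 0.0
t: 2.6
tool_pos: [0.4345, 0.0617, 0.2308]
tool_rot: [-2.454, -1.961, 0.001]
contact_force: [0.2, 0.3, 0.5]
opening: 0.0601
grip_force: 0.0
t 2.6 pos [0.4345 0.0617 0.2308] zax [-0.001  0.    -1.   ] az -12.73 F [0.21 0.32 0.46] T [ -1.6   1.  142.8] roll -0.0023 dist 142.8 grip 0.0 0.0601
```

```bash
python3 -m handwheel '[{"tx":-1.6,"ty":0.9,"tz":25,"roll":0},{"tx":0,"ty":0,"tz":30,"roll":0},{"tx":0,"ty":0,"tz":30,"roll":0},{"tx":0,"ty":0,"tz":30,"roll":0},{"tx":0,"ty":0,"tz":18,"roll":0},{"tx":0,"ty":0,"tz":9,"roll":0},{"tx":0,"ty":0,"tz":0,"roll":0}]' 40
python3 -m handwheel '[{"tx":0,"ty":0,"tz":0,"roll":0},{"tx":0,"ty":0,"tz":0,"roll":0},{"tx":0,"ty":0,"tz":0,"roll":0},{"tx":0,"ty":0,"tz":0,"roll":0},{"tx":0,"ty":0,"tz":0,"roll":0},{"tx":0,"ty":0,"tz":0,"roll":0},{"tx":0,"ty":0,"tz":0,"roll":0},{"tx":0,"ty":0,"tz":0,"roll":0}]' 5 40
python3 - <<'E'
from h import *
plan(.5897,.140,.27,2.27)
im,_=optics.get_image("scene");cv2.imwrite("pics/s1.png",cv2.resize(im[120:300,150:420,::-1],None,fx=2.5,fy=2.5))
E
```

```text
t: 3.18
tool_pos: [0.4334, 0.06, 0.0867]
tool_rot: [-2.449, -1.962, 0.006]
contact_force: [-0.1, 0.7, 0.1]
opening: 0.0396
grip_force: 0.0
t: 3.85
tool_pos: [0.4367, 0.0599, 0.0912]
tool_rot: [2.451, 1.962, 0.004]
contact_force: [-0.7, 0.2, 6.5]
opening: 0.0113
grip_force: 45.3
t 3.85 pos [0.4367 0.0599 0.0912] zax [ 0.003 -0.    -1.   ] az -12.65 F [-0.7   0.15  6.48] T [ 111.7  132.3 -178.3] roll -0.2604 dist 248.6 grip 45.327427983284 0.0113
```

View pics/s1.png

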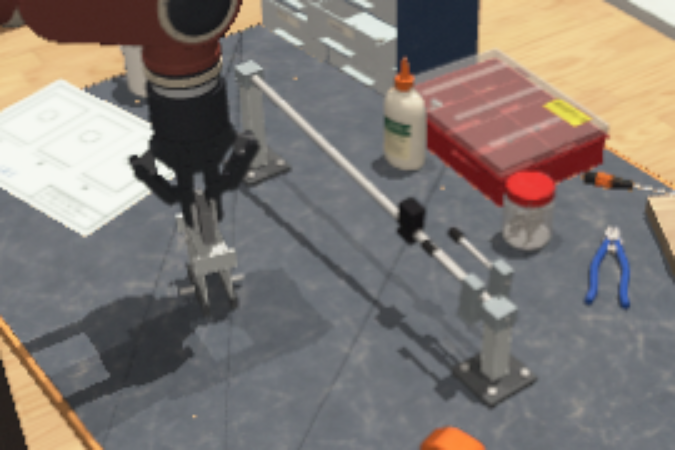

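The tab sits between the fingers (crop px (205,215)), upright and gripped. Next I lift and carry it.

```bash
python3 -m handwheel '[{"tx":0,"ty":0,"tz":-10,"roll":0},{"tx":0,"ty":0,"tz":-25,"roll":0},{"tx":0,"ty":0,"tz":-35,"roll":0},{"tx":0,"ty":0,"tz":-35,"roll":0},{"tx":0,"ty":0,"tz":-35,"roll":0},{"tx":0,"ty":0,"tz":-25,"roll":0},{"tx":0,"ty":0,"tz":-15,"roll":0},{"tx":0,"ty":0,"tz":0,"roll":-0.065},{"tx":0,"ty":0,"tz":0,"roll":-0.065},{"tx":0,"ty":0,"tz":0,"roll":-0.065},{"tx":0,"ty":0,"tz":0,"roll":-0.065},{"tx":0,"ty":0,"tz":0,"roll":0}]'
python3 -c "
from h import *
plan(.5897,.140,.27,2.27)"
```

```text
t: 4.9
tool_pos: [0.4348, 0.06, 0.2689]
tool_rot: [-2.176, -2.265, 0.001]
contact_force: [-0.2, 0.2, -2.4]
opening: 0.0111
grip_force: 44.1
t 4.9 pos [0.4348 0.06   0.2689] zax [-0.001  0.    -1.   ] az 2.29 F [-0.24  0.18 -2.37] T [ 73.8 158.   -1.3] roll 0.0004 dist 174.3 grip 44.10650610923767 0.0111
```

```bash
python3 -m handwheel '[{"tx":7.4,"ty":15.8,"tz":0,"roll":0},{"tx":11.1,"ty":23.7,"tz":0,"roll":0},{"tx":11.1,"ty":23.7,"tz":0,"roll":0},{"tx":11.1,"ty":23.7,"tz":0,"roll":0},{"tx":11.1,"ty":23.7,"tz":0,"roll":0},{"tx":11.1,"ty":23.7,"tz":0,"roll":0},{"tx":7.4,"ty":15.8,"tz":0,"roll":0},{"tx":3.7,"ty":7.9,"tz":0,"roll":0},{"tx":0,"ty":0,"tz":0,"roll":0},{"tx":0,"ty":0,"tz":0,"roll":0}]'
python3 - <<'E'
from h import *
plan(.5897,.140,.27,2.27)
for n in("top","scene"):
    im,w=cloud(n); np.save(n+"1.npy",w); 
    if n=="top": cv2.imwrite("pics/t2.png",cv2.resize(im[130:270,150:310,::-1],None,fx=3.5,fy=3.5))
    else: cv2.imwrite("pics/s2.png",cv2.resize(im[60:240,170:370,::-1],None,fx=3.3,fy=3.3))
E
```

```text
t: 5.73
tool_pos: [0.5897, 0.1399, 0.2688]
tool_rot: [-2.178, -2.263, 0.003]
contact_force: [0.2, -0.0, -2.3]
opening: 0.011
grip_force: 44.1
t 5.73 pos [0.5897 0.1399 0.2688] zax [-0.002 -0.    -1.   ] az 2.21 F [ 0.18 -0.   -2.32] T [ 0.1 -0.  -1.2] roll -0.0011 dist 1.2 grip 44.14748132228851 0.011
```

View pics/s2.png

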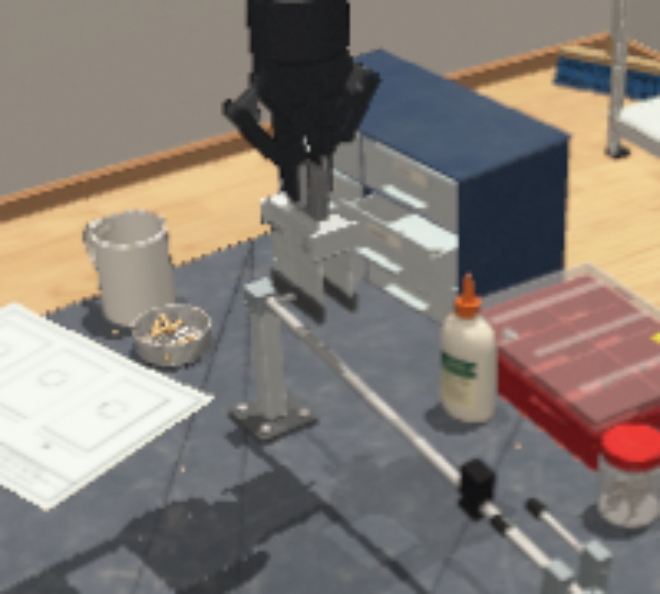

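View pics/t2.png

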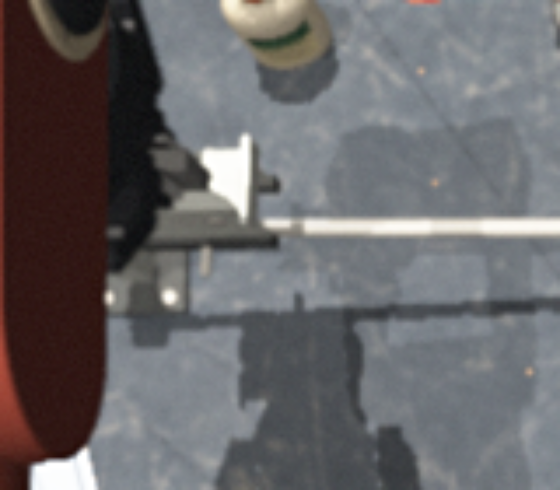

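The trolley hangs upright above the bar, its slot roughly over the line: in the scene crop the bumper is at (335,235), and in the top crop the downhill bumper is at (245,180). I'll measure its lateral offset from depth.

```bash
python3 - <<'E'
from h import *
th=np.radians(2.25); # bar dir downhill (sin th, -cos th); lateral n=(cos th, sin th)
d=np.array([np.sin(th),-np.cos(th)]);n=np.array([np.cos(th),np.sin(th)]); o=np.array([.5948,.0115])
for nm in("top1","scene1"):
    P=np.load(nm+".npy").reshape(-1,3);P=P[np.isfinite(P).all(1)]
    s=(P[:,:2]-o)@d;l=(P[:,:2]-o)@n;z=P[:,2]
    m=(abs(l)<.06)&(s>-.2)&(s<-.05)&(z>.16)&(z<.275)
    for a,b in((.165,.18),(.18,.2),(.2,.22),(.22,.235),(.235,.25),(.25,.265)):
        k=m&(z>=a)&(z<b)
        if k.sum()>5: print(nm,a,b,k.sum(),'s',np.percentile(s[k],[2,50,98]).round(4),'l',np.percentile(l[k],[2,50,98]).round(4))
    k=m&(s>-.096)&(s<-.08)
    print('front',k.sum(),s[k].max(),'l',np.percentile(l[k],[2,50,98]).round(4),'z',np.percentile(z[k],[2,98]).round(4))
E
```

```text
top1 0.165 0.18 11 s [-0.1159 -0.1064 -0.0946] l [-0.0227 -0.0223 -0.0181]
top1 0.18 0.2 214 s [-0.1595 -0.1268 -0.093 ] l [-0.0366 -0.0211  0.0123]
top1 0.2 0.22 79 s [-0.1513 -0.1214 -0.0931] l [-0.0186 -0.0181  0.0102]
top1 0.22 0.235 37 s [-0.144  -0.1253 -0.0932] l [-0.0184 -0.018   0.01  ]
top1 0.235 0.25 103 s [-0.1371 -0.0985 -0.09  ] l [-0.0248 -0.0176  0.0156]
top1 0.25 0.265 343 s [-0.1291 -0.1023 -0.09  ] l [-0.022  -0.0075  0.0153]
front 200 -0.08973365451983957 l [-0.0245 -0.0049  0.0169] z [0.182  0.2596]
scene1 0.165 0.18 6 s [-0.1486 -0.1152 -0.095 ] l [-0.0182  0.0118  0.0136]
scene1 0.18 0.2 197 s [-0.1634 -0.1164 -0.0899] l [-0.0328 -0.0164  0.0162]
scene1 0.2 0.22 150 s [-0.1632 -0.118  -0.0906] l [-0.017  -0.0143  0.014 ]
scene1 0.22 0.235 91 s [-0.163  -0.1153 -0.0892] l [-0.0171 -0.0146  0.0132]
scene1 0.235 0.25 127 s [-0.1689 -0.1078 -0.0868] l [-0.0214 -0.0144  0.0181]
scene1 0.25 0.265 217 s [-0.1673 -0.1076 -0.0869] l [-0.0214 -0.0091  0.0178]
front 209 -0.08465074878876463 l [-0.0214 -0.0009  0.0189] z [0.1805 0.2607]
```

```bash
python3 - <<'E'
from h import *
th=np.radians(2.25)
d=np.array([np.sin(th),-np.cos(th)]);n=np.array([np.cos(th),np.sin(th)]); o=np.array([.5948,.0115])
for nm in("top","scene"):
    P=np.load(nm+".npy").reshape(-1,3);P=P[np.isfinite(P).all(1)]
    s=(P[:,:2]-o)@d;l=(P[:,:2]-o)@n;h=P[:,2]-(.112-s*np.tan(.105))
    k=(abs(l)<.015)&(abs(h)<.012)&(s>-.2)&(s<.05)
    for a,b in((-.2,-.1),(-.1,0),(0,.05)):
        q=k&(s>a)&(s<b); print(nm,q.sum(),'l',np.percentile(l[q],[3,25,50,75,97]).round(4),'h',np.percentile(h[q],[3,50,97]).round(4))
E
```

```text
top 255 l [-0.0045 -0.0025 -0.0005  0.0017  0.0042] h [-0.0013  0.0019  0.0054]
top 248 l [-0.0043 -0.0027 -0.0005  0.0018  0.0042] h [-0.0013  0.0021  0.0054]
top 122 l [-0.0043 -0.0026 -0.0006  0.0019  0.0041] h [-0.0019  0.0023  0.0053]
scene 93 l [-0.0028 -0.0007  0.0005  0.0033  0.0062] h [-0.0015  0.0036  0.0069]
scene 110 l [-0.0022 -0.0002  0.0012  0.0034  0.0071] h [-0.0012  0.0034  0.0076]
scene 59 l [-0.0026 -0.0001  0.0019  0.0043  0.0071] h [-0.003   0.0039  0.0072]
```

```bash
python3 -m handwheel '[{"tx":0,"ty":3.8,"tz":0,"roll":0},{"tx":0,"ty":0,"tz":10,"roll":0},{"tx":0,"ty":0,"tz":20,"roll":0},{"tx":0,"ty":0,"tz":20,"roll":0},{"tx":0,"ty":0,"tz":15,"roll":0},{"tx":0,"ty":0,"tz":10,"roll":0},{"tx":0,"ty":0,"tz":5,"roll":0},{"tx":0,"ty":0,"tz":3,"roll":0},{"tx":0,"ty":0,"tz":0,"roll":0},{"tx":0,"ty":0,"tz":0,"roll":0}]'
```

```text
t: 6.67
tool_pos: [0.5947, 0.1402, 0.1874]
tool_rot: [2.177, 2.263, 0.002]
contact_force: [-1.0, -0.1, -2.9]
opening: 0.0114
grip_force: 44.0
```

```bash
python3 -m handwheel '[{"tx":0,"ty":0,"tz":4,"roll":0},{"tx":0,"ty":0,"tz":4,"roll":0},{"tx":0,"ty":0,"tz":3,"roll":0},{"tx":0,"ty":0,"tz":0,"roll":0}]'
```

```text
t: 7.0
tool_pos: [0.5937, 0.1402, 0.1744]
tool_rot: [-2.177, -2.264, 0.002]
contact_force: [0.3, -0.0, -3.2]
opening: 0.0113
grip_force: 44.0
```

```bash
python3 -m handwheel '[{"tx":0,"ty":0,"tz":2,"roll":0},{"tx":0,"ty":0,"tz":1,"roll":0},{"tx":0,"ty":0,"tz":0,"roll":0}]'; python3 -m handwheel '[{"tx":0,"ty":0,"tz":1.5,"roll":0},{"tx":0,"ty":0,"tz":0,"roll":0}]'
```

```text
t: 7.25
tool_pos: [0.594, 0.1402, 0.172]
tool_rot: [-2.177, -2.264, 0.001]
contact_force: [-0.2, -0.1, -2.1]
opening: 0.0113
grip_force: 44.1
t: 7.42
tool_pos: [0.5941, 0.1402, 0.1706]
tool_rot: [-2.177, -2.264, 0.0]
contact_force: [-0.2, 0.1, -2.8]
opening: 0.0119
grip_force: 44.1
```

```bash
python3 -m handwheel '[{"tx":0,"ty":0,"tz":1.5,"roll":0},{"tx":0,"ty":0,"tz":0,"roll":0}]'; python3 -m handwheel '[{"tx":0,"ty":0,"tz":1,"roll":0},{"tx":0,"ty":0,"tz":0,"roll":0}]'
```

```text
t: 7.58
tool_pos: [0.5942, 0.1402, 0.1694]
tool_rot: [2.178, 2.264, 0.0]
contact_force: [0.6, -0.1, -1.9]
opening: 0.0112
grip_force: 44.3
t: 7.75
tool_pos: [0.5944, 0.1402, 0.1691]
tool_rot: [2.177, 2.264, 0.001]
contact_force: [-1.0, -1.2, 1.5]
opening: 0.0116
grip_force: 44.7
```

```bash
python3 -m handwheel '[{"tx":0,"ty":0,"tz":1,"roll":0},{"tx":0,"ty":0,"tz":0,"roll":0},{"tx":0,"ty":0,"tz":0,"roll":0}]'; python3 - <<'E'
from h import *
plan(.594,.14,.169,2.25)
for n in("top","scene"):
    im,w=cloud(n); np.save(n+"2.npy",w)
cv2.imwrite("pics/s3.png",cv2.resize(im[100:220,200:320,::-1],None,fx=5,fy=5))
E
```

```text
t: 8.0
tool_pos: [0.5945, 0.1402, 0.1689]
tool_rot: [2.177, 2.264, 0.001]
contact_force: [-2.8, -1.4, 5.3]
opening: 0.0115
grip_force: 45.3
t 8.0 pos [0.5945 0.1402 0.1689] zax [ 0.001  0.    -1.   ] az 2.24 F [-2.76 -1.43  5.34] T [-0.2 -0.5 -0.1] roll -0.0001 dist 0.6 grip 45.29200851917267 0.0115
```

View pics/s3.png

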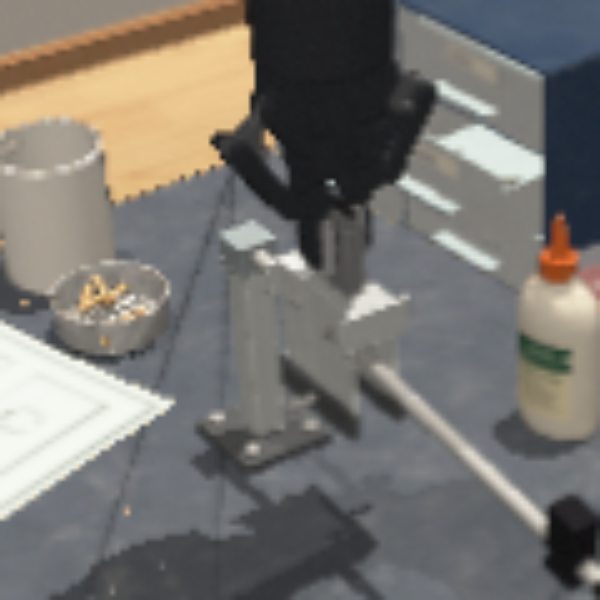

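The trolley is straddling the bar just below the high post, with the bumper at crop px (375,320) and the bar entering the slot. I'll ease the side load and release.

```bash
python3 -m handwheel '[{"tx":0,"ty":-1,"tz":0,"roll":0},{"tx":0,"ty":0,"tz":0,"roll":0}]'; python3 -m handwheel '[{"tx":0,"ty":0,"tz":0,"roll":0},{"tx":0,"ty":0,"tz":0,"roll":0},{"tx":0,"ty":0,"tz":0,"roll":0},{"tx":0,"ty":0,"tz":-5,"roll":0},{"tx":0,"ty":0,"tz":-20,"roll":0},{"tx":0,"ty":0,"tz":-30,"roll":0},{"tx":0,"ty":0,"tz":-30,"roll":0}]' 50
python3 - <<'E'
from h import *
im,w=cloud("scene")
cv2.imwrite("pics/s4.png",cv2.resize(im[100:280,200:380,::-1],None,fx=3,fy=3))
E
```

```text
t: 8.27
tool_pos: [0.5942, 0.1402, 0.1689]
tool_rot: [2.176, 2.263, 0.004]
contact_force: [-0.4, -1.3, 5.6]
opening: 0.0115
grip_force: 45.2
t: 8.85
tool_pos: [0.5922, 0.1401, 0.2517]
tool_rot: [-2.176, -2.263, 0.004]
contact_force: [0.8, 0.9, 1.0]
opening: 0.0497
grip_force: 0.0
```

View pics/s4.png

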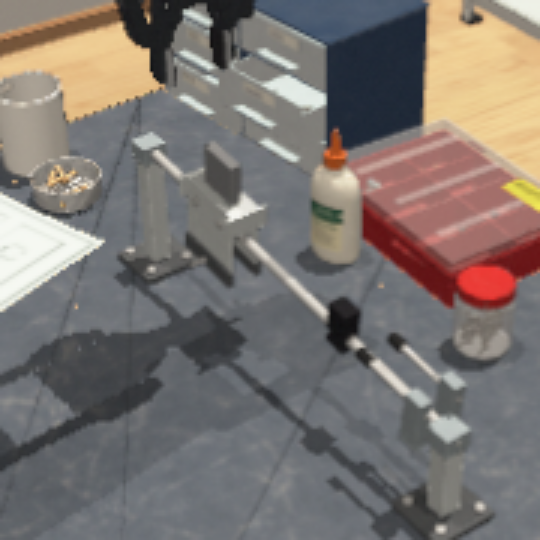

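Released: the trolley (crop px (225,205)) is hanging on the bar and rolling. I'll let it run and close the fingers.

```bash
Z='unused'; for i in 1 2 3 4; do python3 -m handwheel '[{"tx":0,"ty":0,"tz":0,"roll":0},{"tx":0,"ty":0,"tz":0,"roll":0},{"tx":0,"ty":0,"tz":0,"roll":0},{"tx":0,"ty":0,"tz":0,"roll":0},{"tx":0,"ty":0,"tz":0,"roll":0},{"tx":0,"ty":0,"tz":0,"roll":0},{"tx":0,"ty":0,"tz":0,"roll":0},{"tx":0,"ty":0,"tz":0,"roll":0},{"tx":0,"ty":0,"tz":0,"roll":0},{"tx":0,"ty":0,"tz":0,"roll":0},{"tx":0,"ty":0,"tz":0,"roll":0},{"tx":0,"ty":0,"tz":0,"roll":0}]' 0 40 >/dev/null; done
cat >> h.py <<'E'
th=np.radians(2.25); d=np.array([np.sin(th),-np.cos(th)]);n=np.array([np.cos(th),np.sin(th)]); o=np.array([.5948,.0115])
def trol():
    for nm in("top","scene"):
        im,w=cloud(nm);P=w.reshape(-1,3);P=P[np.isfinite(P).all(1)]
        s=(P[:,:2]-o)@d;l=(P[:,:2]-o)@n;h=P[:,2]-(.112-s*np.tan(.105))
        for nn,a,b in(('tab',.045,.078),('shoulder',.022,.036)):
            k=(abs(l)<.03)&(h>a)&(h<b)&(s>-.1)&(s<.12)
            if k.any(): print(nm,nn,k.sum(),'s',np.percentile(s[k],[2,50,98]).round(4),'l',np.percentile(l[k],[2,50,98]).round(4),'hmax',h[k].max().round(4))
    return im
E
python3 - <<'E'
from h import *
trol();im=trol()
cv2.imwrite("pics/s5.png",cv2.resize(im[100:280,200:380,::-1],None,fx=3,fy=3))
plan(.594,.14,.169,2.25)
E
```

```text
top tab 208 s [0.0187 0.041  0.0632] l [-0.0056 -0.0025  0.0055] hmax 0.0746
top shoulder 528 s [-0.0011  0.0539  0.0977] l [-0.0179 -0.0051  0.0166] hmax 0.036
scene tab 165 s [0.0238 0.0481 0.0659] l [-0.0037 -0.0007  0.0093] hmax 0.0758
scene shoulder 307 s [0.0011 0.064  0.1028] l [-0.0165 -0.0037  0.0203] hmax 0.0357
top tab 207 s [0.0188 0.0409 0.0632] l [-0.0057 -0.0026  0.0054] hmax 0.0743
top shoulder 534 s [-0.0011  0.0529  0.0977] l [-0.0181 -0.0052  0.0162] hmax 0.036
scene tab 169 s [0.0219 0.0479 0.0656] l [-0.0034 -0.0006  0.0091] hmax 0.0761
scene shoulder 312 s [0.0012 0.0632 0.1025] l [-0.0165 -0.0032  0.0204] hmax 0.0359
t 13.1 pos [0.5932 0.1402 0.2523] zax [ 0. -0. -1.] az 2.23 F [1.1  0.41 0.75] T [-0.2  0.8 83.3] roll -0.0003 dist 83.3 grip 0.0 0.0001
```

View pics/s5.png

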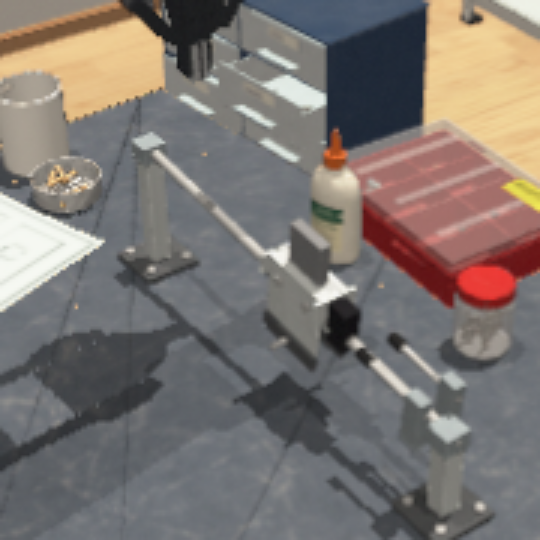

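The trolley stands against the shoe (crop px (300,295)), untouched. Next I bring the closed fingers in behind the uphill bumper.

```bash
python3 -c "
from h import *
plan(.597,.0566,.137,2.25)"; python3 -m handwheel '[{"tx":-14,"ty":0,"tz":0,"roll":0},{"tx":-28,"ty":0,"tz":0,"roll":0},{"tx":-28,"ty":0,"tz":0,"roll":0},{"tx":-13,"ty":0,"tz":0,"roll":0},{"tx":0,"ty":0.5,"tz":15,"roll":0},{"tx":0,"ty":0,"tz":30,"roll":0},{"tx":0,"ty":0,"tz":35,"roll":0},{"tx":0,"ty":0,"tz":20,"roll":0},{"tx":0,"ty":0,"tz":10,"roll":0},{"tx":0,"ty":0,"tz":4,"roll":0},{"tx":0,"ty":0,"tz":0,"roll":0},{"tx":0,"ty":0,"tz":0,"roll":0}]'; python3 -c "
from h import *
plan(.597+.012*.039,.0566-.022,.137-.0023,2.25)"
```

```text
t 13.1 pos [0.5932 0.1402 0.2523] zax [ 0. -0. -1.] az 2.23 F [1.1  0.41 0.75] T [-83.7   0.6 115.3] roll -0.0003 dist 142.5 grip 0.0 0.0001
t: 14.1
tool_pos: [0.598, 0.0572, 0.1401]
tool_rot: [2.176, 2.263, 0.003]
contact_force: [0.3, -0.1, 0.6]
opening: -0.0001
grip_force: 0.0
t 14.1 pos [0.598  0.0572 0.1401] zax [ 0.003 -0.    -1.   ] az 2.23 F [ 0.28 -0.06  0.62] T [-22.5  -1.4   5.4] roll -0.0003 dist 23.2 grip 0.0 -0.0001
```

```bash
python3 -m handwheel '[{"tx":-6,"ty":0,"tz":2,"roll":0},{"tx":-6,"ty":0,"tz":1,"roll":0},{"tx":-5,"ty":0,"tz":0.7,"roll":0},{"tx":-3,"ty":0,"tz":0.3,"roll":0},{"tx":0,"ty":0,"tz":0,"roll":0}]'; python3 -m handwheel '[{"tx":-2,"ty":0,"tz":0.2,"roll":0},{"tx":-2,"ty":0,"tz":0.2,"roll":0},{"tx":-2,"ty":0,"tz":0.2,"roll":0},{"tx":-2,"ty":0,"tz":0.2,"roll":0}]';  python3 -m handwheel '[{"tx":-2,"ty":0,"tz":0.2,"roll":0},{"tx":-2,"ty":0,"tz":0.2,"roll":0},{"tx":-2,"ty":0,"tz":0.2,"roll":0},{"tx":-2,"ty":0,"tz":0.2,"roll":0}]'
```

```text
t: 14.52
tool_pos: [0.5979, 0.0364, 0.1346]
tool_rot: [2.179, 2.263, 0.0]
contact_force: [-0.2, -0.2, -0.0]
opening: -0.0001
grip_force: 0.0
t: 14.85
tool_pos: [0.598, 0.0292, 0.1335]
tool_rot: [-2.177, -2.265, 0.0]
contact_force: [-0.6, 0.1, -0.2]
opening: 0.0001
grip_force: 0.0
t: 15.18
tool_pos: [0.5983, 0.022, 0.1328]
tool_rot: [-2.177, -2.264, -0.002]
contact_force: [-0.0, 3.4, 0.4]
opening: 0.0002
grip_force: 1.9
```

Contact, with the shoe drag (about 3–4 N) felt. I'll push on.

```bash
python3 -m handwheel '[{"tx":-2,"ty":0,"tz":0.2,"roll":0},{"tx":-2,"ty":0,"tz":0.2,"roll":0},{"tx":-2,"ty":0,"tz":0.2,"roll":0},{"tx":-2,"ty":0,"tz":0.2,"roll":0},{"tx":-2,"ty":0,"tz":0.2,"roll":0},{"tx":-2,"ty":0,"tz":0.2,"roll":0},{"tx":-2,"ty":0,"tz":0.2,"roll":0},{"tx":-2,"ty":0,"tz":0.2,"roll":0}]'; python3 -m handwheel '[{"tx":-2,"ty":0,"tz":0.2,"roll":0},{"tx":-2,"ty":0,"tz":0.2,"roll":0},{"tx":-2,"ty":0,"tz":0.2,"roll":0},{"tx":-2,"ty":0,"tz":0.2,"roll":0},{"tx":-2,"ty":0,"tz":0.2,"roll":0}]'
python3 - <<'E'
from h import *
im=trol();plan(.598,.0,.13,2.25)
p=optics.get_image("top")[0]; cv2.imwrite("pics/t6.png",cv2.resize(p[165:225,280:410,::-1],None,fx=6,fy=6))
E
```

```text
t: 15.85
tool_pos: [0.5989, 0.0051, 0.1311]
tool_rot: [-2.178, -2.264, -0.0]
contact_force: [-0.0, 3.5, -0.0]
opening: -0.0002
grip_force: 1.9
t: 16.27
tool_pos: [0.5993, -0.0049, 0.13]
tool_rot: [-2.178, -2.264, 0.0]
contact_force: [-0.9, 5.1, -0.5]
opening: -0.0001
grip_force: 1.9
top tab 170 s [0.0579 0.0753 0.0935] l [-0.0057 -0.0025  0.0056] hmax 0.0766
top shoulder 298 s [0.0538 0.0978 0.1195] l [-0.0164 -0.006   0.017 ] hmax 0.0352
scene tab 326 s [0.012  0.0542 0.0954] l [-0.0243 -0.0008  0.0258] hmax 0.0778
scene shoulder 299 s [0.0227 0.0849 0.117 ] l [-0.0166 -0.0045  0.0207] hmax 0.036
t 16.37 pos [ 0.5993 -0.0052  0.13  ] zax [-0.    -0.001 -1.   ] az 2.22 F [0.66 2.67 0.1 ] T [ 5.3 -1.1  0. ] roll -0.0006 dist 5.4 grip 1.1314019467681646 -0.0006
```

View pics/t6.png

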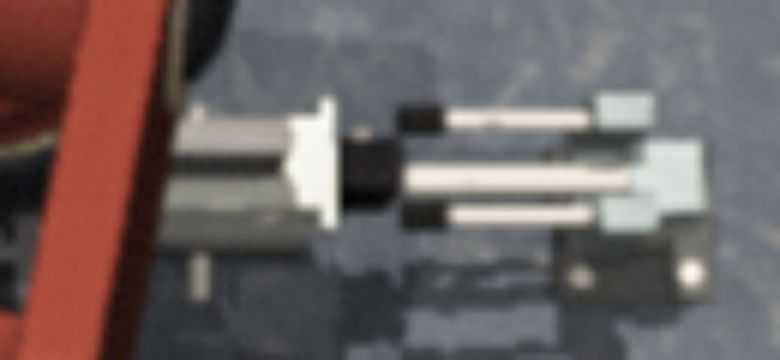

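The shoe (px 343–402, 24 mm) touches the bumper, and the tip faces at px 398 are about 24 mm ahead. I'll advance 16 mm, then go on in small steps by feel.

```bash
python3 -m handwheel '[{"tx":-2,"ty":0,"tz":0.2,"roll":0},{"tx":-2,"ty":0,"tz":0.2,"roll":0},{"tx":-2,"ty":0,"tz":0.2,"roll":0},{"tx":-2,"ty":0,"tz":0.2,"roll":0},{"tx":-2,"ty":0,"tz":0.2,"roll":0},{"tx":-2,"ty":0,"tz":0.2,"roll":0},{"tx":-2,"ty":0,"tz":0.2,"roll":0},{"tx":-2,"ty":0,"tz":0.2,"roll":0}]'; python3 -m handwheel '[{"tx":-1,"ty":0,"tz":0.1,"roll":0},{"tx":-1,"ty":0,"tz":0.1,"roll":0},{"tx":-1,"ty":0,"tz":0.1,"roll":0}]'
```

```text
t: 17.08
tool_pos: [0.5999, -0.0209, 0.1284]
tool_rot: [-2.178, -2.264, 0.0]
contact_force: [0.3, 4.0, -1.3]
opening: -0.0004
grip_force: 1.9
t: 17.33
tool_pos: [0.6, -0.0238, 0.1282]
tool_rot: [-2.178, -2.264, 0.0]
contact_force: [1.2, 3.2, -1.1]
opening: -0.0
grip_force: 1.9
```

```bash
python3 -m handwheel '[{"tx":-1,"ty":0,"tz":0.1,"roll":0},{"tx":-1,"ty":0,"tz":0.1,"roll":0}]'; python3 -m handwheel '[{"tx":-1,"ty":0,"tz":0.1,"roll":0},{"tx":-1,"ty":0,"tz":0.1,"roll":0}]'
```

```text
t: 17.5
tool_pos: [0.6001, -0.0257, 0.128]
tool_rot: [-2.178, -2.264, 0.0]
contact_force: [0.4, 4.4, -0.3]
opening: -0.0001
grip_force: 1.9
t: 17.67
tool_pos: [0.6002, -0.0277, 0.1278]
tool_rot: [-2.178, -2.264, 0.0]
contact_force: [-0.4, 3.2, -0.1]
opening: 0.0001
grip_force: 1.9
```

```bash
python3 -m handwheel '[{"tx":-1,"ty":0,"tz":0.1,"roll":0},{"tx":-1,"ty":0,"tz":0.1,"roll":0}]'
```

```text
t: 17.83
tool_pos: [0.6003, -0.0293, 0.1276]
tool_rot: [-2.177, -2.264, -0.001]
contact_force: [-0.3, 7.0, -0.2]
opening: -0.0
grip_force: 3.1
```

```bash
python3 -m handwheel '[{"tx":-1,"ty":0,"tz":0.1,"roll":0}]'
```

```text
t: 17.92
tool_pos: [0.6003, -0.0299, 0.1275]
tool_rot: [-2.177, -2.263, -0.002]
contact_force: [0.7, 7.8, -1.0]
opening: 0.0001
grip_force: 3.8
```

```bash
python3 -m handwheel '[{"tx":-1,"ty":0,"tz":0.1,"roll":0}]'
```

```text
t: 18.0
tool_pos: [0.6003, -0.0304, 0.1274]
tool_rot: [-2.176, -2.263, -0.003]
contact_force: [0.4, 9.7, 0.1]
opening: 0.0001
grip_force: 4.6
```

```bash
python3 -m handwheel '[{"tx":-1,"ty":0,"tz":0.1,"roll":0},{"tx":-0.8,"ty":0,"tz":0.1,"roll":0}]'
```

```text
t: 18.17
tool_pos: [0.6004, -0.0313, 0.1273]
tool_rot: [-2.175, -2.262, -0.005]
contact_force: [-0.2, 11.2, 0.9]
opening: -0.0003
grip_force: 5.8
```

```bash
python3 -m handwheel '[{"tx":-0.2,"ty":0,"tz":0,"roll":0},{"tx":-0.2,"ty":0,"tz":0,"roll":0},{"tx":-0.2,"ty":0,"tz":0,"roll":0}]'
```

```text
t: 18.42
tool_pos: [0.6004, -0.0315, 0.1274]
tool_rot: [-2.175, -2.262, -0.006]
contact_force: [0.4, 12.8, 0.7]
opening: 0.0001
grip_force: 6.0
```

```bash
python3 -m handwheel '[{"tx":-0.3,"ty":0,"tz":0,"roll":0},{"tx":-0.3,"ty":0,"tz":0,"roll":0},{"tx":0,"ty":0,"tz":0,"roll":0},{"tx":0,"ty":0,"tz":0,"roll":0},{"tx":0,"ty":0,"tz":0,"roll":0},{"tx":0,"ty":0,"tz":0,"roll":0},{"tx":0,"ty":0,"tz":0,"roll":0},{"tx":0,"ty":0,"tz":0,"roll":0}]'
```

```text
t: 19.08
tool_pos: [0.6004, -0.0319, 0.1273]
tool_rot: [-2.174, -2.262, -0.006]
contact_force: [-0.6, 12.2, 0.6]
opening: -0.0001
grip_force: 6.2
```

Firm press held for about 0.7 s at 12 N. Backing off slowly.

```bash
for i in 1 2; do python3 -m handwheel '[{"tx":0.4,"ty":0,"tz":0,"roll":0},{"tx":0.4,"ty":0,"tz":0,"roll":0},{"tx":0.4,"ty":0,"tz":0,"roll":0},{"tx":0.4,"ty":0,"tz":0,"roll":0},{"tx":0.4,"ty":0,"tz":0,"roll":0},{"tx":0.4,"ty":0,"tz":0,"roll":0},{"tx":0.4,"ty":0,"tz":0,"roll":0},{"tx":0.4,"ty":0,"tz":0,"roll":0},{"tx":0.4,"ty":0,"tz":0,"roll":0},{"tx":0.4,"ty":0,"tz":0,"roll":0},{"tx":0.4,"ty":0,"tz":0,"roll":0},{"tx":0.4,"ty":0,"tz":0,"roll":0}]'; done
python3 -m handwheel '[{"tx":1,"ty":0,"tz":0,"roll":0},{"tx":2,"ty":0,"tz":0,"roll":0},{"tx":4,"ty":0,"tz":0,"roll":0},{"tx":8,"ty":0,"tz":-1,"roll":0},{"tx":12,"ty":0,"tz":-1.5,"roll":0},{"tx":12,"ty":0,"tz":-2,"roll":0},{"tx":8,"ty":0,"tz":-10,"roll":0},{"tx":0,"ty":0,"tz":-30,"roll":0},{"tx":0,"ty":0,"tz":-35,"roll":0},{"tx":0,"ty":0,"tz":-30,"roll":0},{"tx":0,"ty":0,"tz":-10,"roll":0},{"tx":0,"ty":0,"tz":0,"roll":0}]'
python3 - <<'E'
from h import *
im=trol()
p=optics.get_image("top")[0]; cv2.imwrite("pics/t7.png",cv2.resize(p[165:225,280:410,::-1],None,fx=6,fy=6))
E
```

```text
t: 20.08
tool_pos: [0.6004, -0.0299, 0.1274]
tool_rot: [2.177, 2.264, -0.0]
contact_force: [0.1, 3.9, 0.1]
opening: -0.0001
grip_force: 1.8
t: 21.08
tool_pos: [0.6001, -0.0251, 0.1272]
tool_rot: [2.178, 2.264, -0.0]
contact_force: [-0.2, -0.7, 0.4]
opening: 0.0003
grip_force: 0.0
t: 22.08
tool_pos: [0.6004, 0.0225, 0.2523]
tool_rot: [2.172, 2.26, 0.009]
contact_force: [-0.1, 0.1, 0.9]
opening: -0.0003
grip_force: 0.0
top tab 207 s [0.0725 0.0953 0.1162] l [-0.0057 -0.0025  0.0055] hmax 0.0753
top shoulder 314 s [0.0518 0.0699 0.1195] l [-0.0162 -0.0062  0.0175] hmax 0.0352
scene tab 176 s [0.0767 0.1017 0.119 ] l [-0.0034 -0.0006  0.0101] hmax 0.0756
scene shoulder 179 s [0.0539 0.0876 0.1191] l [-0.0163 -0.0069  0.0163] hmax 0.0359
```

View pics/t7.png

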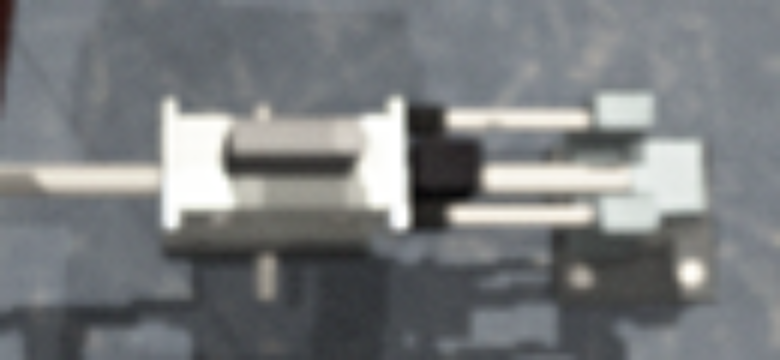

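The trolley rests with its bumper (px 408) on the two tips. The shoe is slightly ahead and the gripper is clear. I'll let it settle and hand in.

```bash
python3 -m handwheel '[{"tx":0,"ty":0,"tz":0,"roll":0},{"tx":0,"ty":0,"tz":0,"roll":0},{"tx":0,"ty":0,"tz":0,"roll":0},{"tx":0,"ty":0,"tz":0,"roll":0},{"tx":0,"ty":0,"tz":0,"roll":0},{"tx":0,"ty":0,"tz":0,"roll":0},{"tx":0,"ty":0,"tz":0,"roll":0},{"tx":0,"ty":0,"tz":0,"roll":0},{"tx":0,"ty":0,"tz":0,"roll":0},{"tx":0,"ty":0,"tz":0,"roll":0},{"tx":0,"ty":0,"tz":0,"roll":0},{"tx":0,"ty":0,"tz":0,"roll":0}]' >/dev/null; python3 - <<'E'
from h import *
trol(); print(ctrl.finish_job())
E
```

```text
top tab 205 s [0.0724 0.0936 0.1162] l [-0.0056 -0.0025  0.0055] hmax 0.0744
top shoulder 317 s [0.0518 0.0698 0.1196] l [-0.0161 -0.0062  0.0172] hmax 0.036
scene tab 176 s [0.0773 0.1004 0.1191] l [-0.0032 -0.0006  0.0095] hmax 0.0757
scene shoulder 177 s [0.0537 0.0883 0.119 ] l [-0.0161 -0.0064  0.0166] hmax 0.0358
the job is handed in; nothing more can be done
None
```

The job is handed in at about 23 s with no verdict returned: the trolley ran down to the shoe by itself, was pressed on the tips at about 12 N felt for about 0.7 s, and now rests on the buffer; I never moved near the bystanders.

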